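Lay a standing pine block down against the bench stop

TASK

Without gripping or lifting it, tip the tall pine block over with your fingers, away from the low bench stop, and let it down gently onto its broad face, steadying it all the way to the bench instead of letting it drop. Leave it lying flat with its foot end pushed up square against the bench stop, and do not disturb the other things on the bench.

Things in the scene. Friction and masses are not known exactly. Their poses are not given: they have to be found in the camera images.
- pine_block: loose pale pine block, 105 x 220 x 42 mm, 0.35 to 0.7 kg, at first standing on end 5 to 15 mm before the bench stop. Origin: centre of the 105 x 220 mm face away from the stop (110 mm up), which ends on the bench. x: along the 105 mm width; y: 220 mm length, foot to top (up at first); z: 42 mm thickness, towards the stop at first, up once laid. Balances at 11 degrees; friction 0.4 to 0.8
- foot_end (a point): centre of the block's foot end face (105 x 42 mm), the end it stands on
- top_end (a point): centre of the block's other end face, on top at the start; the far end once it lies down
- foot_edge (a point): middle of the 105 mm edge that the block tips over, at the bottom of the face looking away from the stop; it stays on the bench throughout (rising over 20 mm counts as lifting)
- bench_stop: low pale wooden batten screwed to the bench (fixed), 31 mm thick, 170 mm long, 30 mm high, thin steel strip on its face. Origin: on the bench, middle of the face the block is to butt against. x: level, out of this face towards the block, the way the block is to be tipped; y: along the batten; z: up
- thread_red: wooden spool of red thread, 50 mm across, 60 mm tall, loose, standing beside the work; leave alone
- thread_green: wooden spool of green thread, 46 mm across, 55 mm tall, loose; leave alone
- pipe_union: grey metal pipe fitting, 48 x 83 mm, 59 mm tall, loose; leave alone
- webbing_roll: roll of tan webbing, 106 mm across, 50 mm tall, loose; leave alone
- glue_tin: dark blue round tin, 70 mm across, 72 mm tall, loose; leave alone
- button_tin: red round tin, 72 mm across, 44 mm tall, loose; leave alone

How it is judged (in metres and radians):
At the end, for the whole second after the job is handed in: The block lies flat on the bench on its broad face (within 3 degrees), at rest, its length square to the stop within 0.08 rad and the middle of its foot end within 8 mm of the stop's face and within 50 mm of the stop's middle (angle between pine_block's own z axis and vertical below 0.05 rad and height (world z) of each of top_end, foot_end below 0.026 m and x of foot_end in the frame of bench_stop between -0.004 and 0.008 m and y of foot_end in the frame of bench_stop between -0.05 and 0.05 m and x of top_end in the frame of bench_stop above 0.2 m and angle between the y axis of pine_block and the x axis of bench_stop, either way round below 0.08 rad and linear speed of pine_block below 0.01 m/s); the robot touches nothing.
It fails at once if the block falls instead of being let down: it turns faster than 5 rad/s (a drop of the far end from some 4 cm or more) (angular speed of pine_block above 5 rad/s).
It fails at once if the block is lifted: its tipping edge rises more than 20 mm off the bench (height (world z) of foot_edge above 0.02 m).
It fails at once if one of the other loose things is moved by more than 15 mm (distance of any of thread_red, thread_green, pipe_union, webbing_roll, glue_tin, button_tin from where it was at the start of the episode above 0.015 m).
It also fails if it takes over 72 s, if anything falls off the work surface, if the arm or the gripper's body presses on something with over 40 N, if the wrist force passes 120 N, or if a joint passes its speed limit or range.

ROBOT

A 7-joint arm with a two-finger parallel gripper is mounted at the origin on the work surface; the furniture and walls round the work are solid. World frame = base frame: x ahead of the robot, y to its left, z up, the work surface at z = 0. Lengths are in mm, angles in rad, forces in N, time in s.
With the tool pointing down it reaches from about 400 to 875 mm from the base axis. Payload 4.4 kg.
Tool frame: the origin (TCP) lies between the finger pads; the fingertips stand 11 mm ahead of it and the grasp point (between the pads) lies 8 mm behind it; y points along the fingers, x is the direction in which the jaws open and shut, and the axes are right-handed (so a half turn about y gives the same grasp; the last joint's range is limited). The gripper opens to 85 mm and grips with 20 to 120 N. Pads are 22 mm wide; open, the fingers measure 114 mm over their backs; the gripper's body (76 mm by 85 mm) begins 54 mm behind the grasp point. The pads swing forward as they close: fully open they stand 13 mm farther back than shut.
Start: joints at [-1.174, 0.628, 0.038, 1.517, -0.027, 0.996, -0.02], TCP at [290.176, 581.649, 242.313] pointing down, gripper open.
Joint ranges: [-3.06, 3.06], [-0.37, 2.12], [-1.25, 1.32], [0.18, 2.47], [-1.1, 4.24], [0.23, 1.98], [-2.94, 2.94]. Speed limits (rad/s): [2.57, 2.57, 3.14, 3.14, 3.14, 3.14, 3.14].

INTERFACE

Orientations are given as [roll, pitch, yaw] about the fixed x, y, z axes, in that order (R = Rz(yaw) Ry(pitch) Rx(roll)).
In Python, from cell import * gives the robot as it stands.
- The arm moves only by the shell command python3 -m jog 'ROWS'. ROWS is JSON, a list of rows, each an object of numbers: "x", "y", "z": the shift along the tool's x, y, z in mm; "ax", "ay", "az": the turn, a rotation vector about the tool's x, y, z in rad; "grip": the finger opening in mm, from 0 to 85.4. In form: [{"x": .., "y": .., "z": .., "ax": .., "ay": .., "az": .., "grip": ..}, ...]. A call has 1 to 5 rows; each row is the pose to reach, as a shift and turn from the pose commanded when the call began, along the tool's axes at that moment; what a row does not reach only later rows make up. A row lasts 1/10 s, in which the tool goes at most 50 mm and 8.59 degrees, less where a joint would pass 70% of its speed; a pose out of reach is approached as far as the arm can. A call with a gripper value outside its range is refused whole. The fingers move at their own pace and stop on an object; the grip force is fixed at half the most. Time passes only in rows, so rows that repeat a pose let the fingers close. It gives the time, the measured TCP pose, the force and the opening at its end, in the units of the state.
- read_state(): the state, without advancing time (a new reading comes with each control period).
- get_image(name): name is "scene" or "top"; returns a dict with "color" (400x640x3 uint8, red, green, blue), "vfov" (degrees; the focal length in pixels is half the picture's height over the tangent of half this angle, whatever the lens; pixels are square), "cx", "cy" (the principal point, pixels), "camera_from_world" (4x4, takes a point from world to camera coordinates). Camera axes: x right, y down, z forward; pixel columns grow to the right and rows downward; lengths in mm; the calibration is good to about 2 mm. A picture is of the moment at which its call begins. There is no depth.
- finish_job(): hands the job in, once; it reports no verdict.
The state is a dict: "clock": time; "qpos": joint angles; "qd": joint speeds; "tau": joint torques, N m; "eef_pos": TCP position; "tool_rot": TCP orientation; "force": force on the tool from outside, world axes, zero at the start; "torque": the same for the moment, N m; "width": finger opening in mm.
Only numpy, scipy, OpenCV 4.12 (cv2) and the standard library are available. Lean on these libraries where they do the work, as an engineer would, in place of code of your own. Each camera call takes 0.05 s, during which the arm holds its last target.

## Working session

There is one attempt and no reset: what is moved stays moved. The work goes in short steps, Python scripts to look and compute and a shell command to move; the robot and the scene stay as the last step left them, time stands still between calls to the robot, and variables do not carry over. Pictures are saved under pics/ and viewed, and the job is handed in when it is done.

```bash
ls; mkdir -p pics
python3 - <<'E'
from cell import *
import cv2,json
s=read_state();print(s)
for n in("scene","top"):
    im=get_image(n);cv2.imwrite(f"pics/{n}0.png",im["color"][:,:,::-1]);print(n,im["vfov"],im["cx"],im["cy"],im["camera_from_world"])
E
```

```text
pics
{'clock': 0.0, 'qpos': array([-1.17380115,  0.6293154 ,  0.03843524,  1.51838328, -0.02703399,
        0.99630022, -0.01999667]), 'qd': array([ 0.00091308, -0.00133564,  0.00025745, -0.00096609,  0.00035279,
        0.00136502, -0.00034223]), 'tau': array([ 9.28581831e-04, -5.63385093e+01,  1.22673254e+00, -1.93446118e+01,
        1.10536566e-02,  1.07129026e-02, -2.10249533e-05]), 'eef_pos': array([289.88238359, 581.09766605, 241.40396651]), 'tool_rot': array([-1.57078759,  0.00188896,  1.10799108]), 'force': array([-0.1899826 , -0.14124186, -0.07731969]), 'torque': array([-0.00482207,  0.06321652,  0.00322899]), 'width': 85.54856353631826}
scene 50.31577846187951 328.275928178384 196.13008142300302 [[ 9.99992376e-01 -2.86430058e-03 -2.65388035e-03 -5.49713111e+02]
 [-3.80511759e-03 -5.62237268e-01 -8.26967215e-01  5.46035870e+01]
 [ 8.76572241e-04  8.26971009e-01 -5.62243881e-01  1.45844472e+03]
 [ 0.00000000e+00  0.00000000e+00  0.00000000e+00  1.00000000e+00]]
top 46.25482809715154 313.67172856663586 205.03942501070364 [[ 5.26131808e-04 -9.99961674e-01 -8.73920907e-03 -1.05625802e+02]
 [-9.93801971e-01  4.48632049e-04 -1.11164028e-01  5.42155466e+02]
 [ 1.11163688e-01  8.74353013e-03 -9.93763646e-01  1.57617611e+03]
 [ 0.00000000e+00  0.00000000e+00  0.00000000e+00  1.00000000e+00]]
```

View pics/scene0.png

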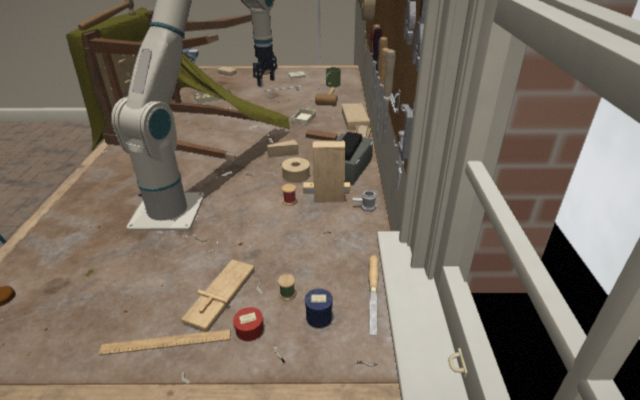

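View pics/top0.png

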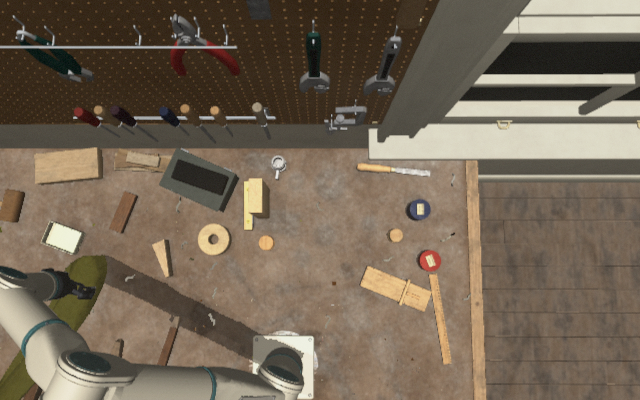

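Run:
```python
import cv2
a=cv2.imread("pics/scene0.png")[125:225,270:390];b=cv2.imread("pics/top0.png")[145:260,190:300]
cv2.imwrite("pics/za.png",cv2.resize(a,None,fx=6,fy=6,interpolation=cv2.INTER_CUBIC))
cv2.imwrite("pics/zb.png",cv2.resize(b,None,fx=5,fy=5,interpolation=cv2.INTER_CUBIC))
```

```text
(no output)
```

View pics/za.png

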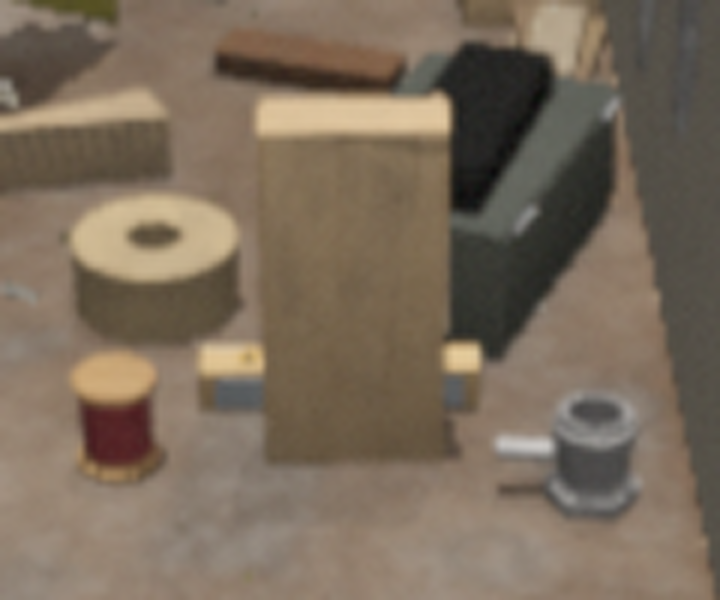

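View pics/zb.png

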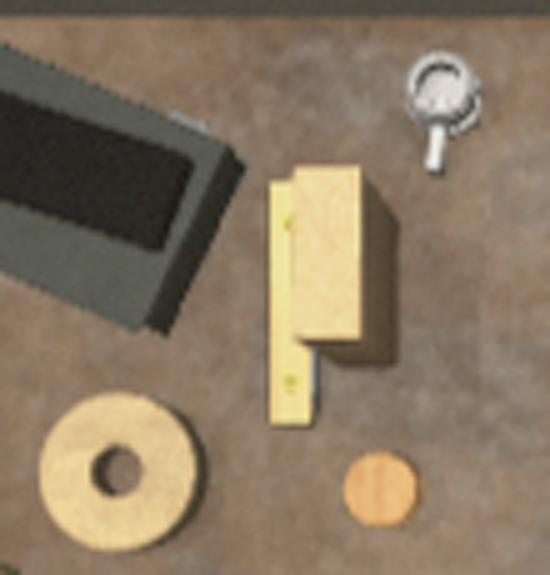

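```bash
cat > h.py <<'E'
import numpy as np
from cell import *
C={}
for n in("scene","top"):
    im=get_image(n);f=200/np.tan(np.radians(im["vfov"]/2));C[n]=(f,im["cx"],im["cy"],im["camera_from_world"])
def ray(n,u,v,z):
    f,cx,cy,T=C[n];R=T[:3,:3];t=T[:3,3];o=-R.T@t
    d=R.T@np.array([(u+.5*0-cx)/f,(v-cy)/f,1]);return (o+d*(z-o[2])/d[2]).round(1)
def proj(n,p):
    f,cx,cy,T=C[n];q=T[:3,:3]@np.array(p)+T[:3,3];return (f*q[0]/q[2]+cx,f*q[1]/q[2]+cy)
E
python3 - <<'E'
from h import *
A=lambda x,y,z:ray("scene",270+x/6-.4,125+y/6-.4,z)
B=lambda x,y,z:ray("top",190+x/5-.4,145+y/5-.4,z)
print("foot",A(265,462,0),A(447,457,0))
print("top A",A(257,138,220),A(448,135,220),A(258,99,220),A(446,96,220))
print("top B",[B(*p,220) for p in((293,166),(359,166),(361,338),(293,340))])
print("stop B",[B(*p,30) for p in((270,181),(270,425),(312,424))])
print("stop A",[A(*p,30) for p in((199,376),(481,373),(201,345),(480,342))], A(200,410,0),A(478,405,0))
print("union",B(443,90,59),B(436,170,40),"spool",B(381,489,60),"roll",B(119,471,50),"box",B(240,160,50))
E
```

```text
foot [498.5  59.3   0. ] [606.1  63.7   0. ]
top A [499.3  49.  220. ] [602.2  51.7 220. ] [498.5  95.1 220. ] [602.7  97.9 220. ]
top B [array([604.4,  92.1, 220. ]), array([604.4,  51.9, 220. ]), array([499.2,  49.3, 220. ]), array([498. ,  90.4, 220. ])]
stop B [array([626.5, 136.4,  30. ]), array([457.9, 133.5,  30. ]), array([458.6, 104.8,  30. ])]
stop A [array([458.4, 106.5,  30. ]), array([627.4, 108.7,  30. ]), array([458. , 141.2,  30. ]), array([628.4, 143.5,  30. ])] [457.6 114.8   0. ] [626.8 119.1   0. ]
union [684.3  14.9  59. ] [632.4  20.9  40. ] spool [413.4  53.9  60. ] roll [425.7 231.6  50. ] box [637.7 154.   50. ]
```

```bash
python3 -m jog '[{"y":-50},{"x":-30,"y":-60,"z":-40},{"x":-60,"y":-60,"z":-80},{"x":-90,"y":-60,"z":-120,"ay":-0.1},{"x":-120,"y":-60,"z":-160,"ay":-0.2}]'
cat > w.py <<'E'
from h import *
import sys
from scipy.spatial.transform import Rotation as R
def delta(tp,rv=None):
    s=read_state();Q=R.from_euler("xyz",s["tool_rot"]);p=s["eef_pos"]
    print("t",round(s["clock"],2),"pos",p.round(1),"rpy",s["tool_rot"].round(3),"F",s["force"].round(1),"w",round(s["width"],1))
    print("shift tool",(Q.inv().apply(np.array(tp)-p)).round(1))
    if rv is not None:
        print("turn tool",(Q.inv()*R.from_euler("xyz",rv)).as_rotvec().round(3))
E
python3 -c "
from w import *
delta([551,71,300],[-1.5708,0,1.59])"
```

```text
t 0.3 pos [290.1 581.5 242. ] rpy [-1.571e+00  1.000e-03  1.108e+00] F [ 1.2 -0.1  0.1] w 85.4
shift tool [-340.3  -57.8 -461.4]
turn tool [-0.    -0.482 -0.001]$[0]: bad value
```

```bash
python3 -m jog '[{"x":0,"y":-50,"z":0,"ax":0,"ay":0,"az":0,"grip":85},{"x":-30,"y":-60,"z":-40,"ax":0,"ay":0,"az":0,"grip":85},{"x":-60,"y":-60,"z":-80,"ax":0,"ay":0,"az":0,"grip":85},{"x":-90,"y":-60,"z":-120,"ax":0,"ay":-0.1,"az":0,"grip":85},{"x":-120,"y":-60,"z":-160,"ax":0,"ay":-0.2,"az":0,"grip":85}]'; 
python3 -c "
from w import *
delta([551,71,300],[-1.5708,0,1.59])"
```

```text
clock: 0.8
eef_pos: [379.9, 401.9, 302.6]
tool_rot: [-1.571, -0.0, 1.313]
force: [1.2, 0.4, 0.7]
width: 85.1
t 0.9 pos [384.5 395.4 302.7] rpy [-1.575  0.004  1.298] F [ 0.   0.5 -0.6] w 85.2
shift tool [-267.4    4.8 -247.8]
turn tool [ 0.003 -0.292 -0.005]
```

```bash
python3 -m jog '[{"x":-32,"y":0,"z":-30,"ax":0,"ay":0,"az":0,"grip":85},{"x":-64,"y":0,"z":-60,"ax":0,"ay":-0.07,"az":0,"grip":85},{"x":-96,"y":0,"z":-90,"ax":0,"ay":-0.14,"az":0,"grip":85},{"x":-128,"y":0,"z":-120,"ax":0,"ay":-0.22,"az":0,"grip":85},{"x":-160,"y":0,"z":-150,"ax":0,"ay":-0.29,"az":0,"grip":85}]'; 
python3 -c "
from w import *
delta([551,71,300],[-1.5708,0,1.59])"
```

```text
clock: 1.4
eef_pos: [483.2, 208.9, 302.5]
tool_rot: [-1.571, -0.0, 1.601]
force: [1.0, 0.9, -0.2]
width: 84.7
t 1.5 pos [486.  202.8 302.4] rpy [-1.573  0.004  1.587] F [-0.6  0.4 -0.6] w 84.9
shift tool [-132.8    3.1  -62.8]
turn tool [ 0.002 -0.003 -0.004]
```

```bash
python3 -m jog '[{"x":-40,"y":2,"z":-20,"ax":0,"ay":0,"az":0,"grip":85},{"x":-80,"y":2,"z":-40,"ax":0,"ay":0,"az":0,"grip":85},{"x":-115,"y":2,"z":-60,"ax":0,"ay":0,"az":0,"grip":85},{"x":-132,"y":2,"z":-63,"ax":0,"ay":0,"az":0,"grip":85},{"x":-132,"y":2,"z":-63,"ax":0,"ay":0,"az":0,"grip":85}]'; 
python3 -c "
from w import *
import cv2
delta([551,71,190],[-1.5708,0,1.59])
for n,a,b in(('scene',(60,240),(230,430)),('top',(100,290),(150,350))):
    im=get_image(n)['color'][a[0]:a[1],b[0]:b[1],::-1]
    cv2.imwrite('pics/%s1.png'%n,cv2.resize(im,None,fx=3,fy=3,interpolation=cv2.INTER_CUBIC))
"
```

```text
clock: 2.0
eef_pos: [549.9, 76.8, 300.1]
tool_rot: [-1.571, 0.002, 1.592]
force: [-0.0, -0.3, 0.0]
width: 84.9
t 2.1 pos [548.8  81.3 300.2] rpy [-1.570e+00 -1.000e-03  1.598e+00] F [-0.3  0.2  0.6] w 84.8
shift tool [-10.5 110.2  -2. ]
turn tool [-0.001  0.008  0.001]
```

View pics/scene1.png

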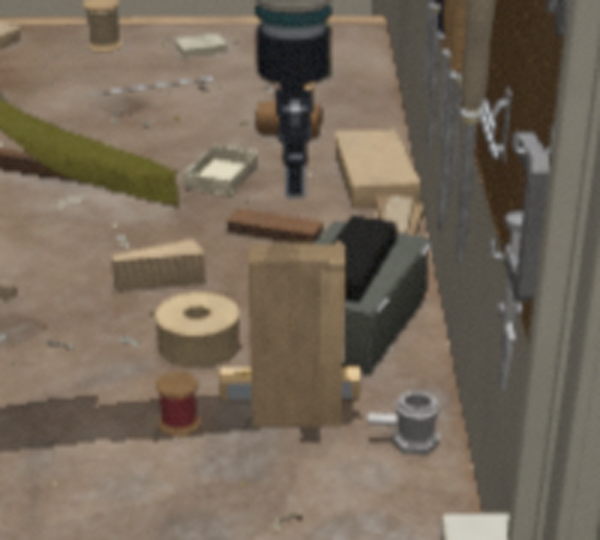

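View pics/top1.png

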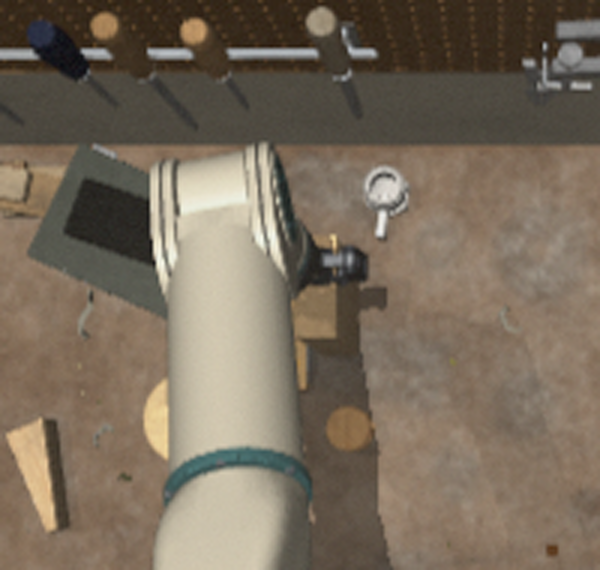

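```bash
python3 -m jog '[{"x":0,"y":0,"z":0,"ax":0,"ay":0,"az":0,"grip":85},{"x":0,"y":0,"z":0,"ax":0,"ay":0,"az":0,"grip":85}]';
python3 -c "
from w import *
print(proj('top',[551,71,300]),proj('scene',[551,71,300]))
for i in range(3):
  get_image('top'); delta([551,71,190],[-1.5708,0,1.59])
print(read_state()['qpos'].round(2))
"
```

```text
clock: 2.4
eef_pos: [548.9, 81.3, 300.4]
tool_rot: [-1.571, -0.0, 1.6]
force: [0.3, 0.4, -0.2]
width: 84.8
(np.float64(251.13087874239238), np.float64(191.49827218363902)) (np.float64(328.3653137972104), np.float64(121.78835894409485))
t 2.55 pos [549.1  80.5 300.4] rpy [-1.571 -0.     1.599] F [-0.7 -0.  -0.1] w 85.2
shift tool [ -9.6 110.4  -1.7]
turn tool [0.    0.009 0.   ]
t 2.6 pos [549.1  80.3 300.3] rpy [-1.571 -0.     1.598] F [-0.3  0.1 -0.7] w 85.4
shift tool [ -9.4 110.3  -1.6]
turn tool [0.    0.008 0.   ]
t 2.65 pos [549.1  80.2 300.3] rpy [-1.571 -0.     1.598] F [-0.1  0.7  0.2] w 85.2
shift tool [ -9.2 110.3  -1.6]
turn tool [-0.     0.008  0.   ]
[-0.21  0.43  0.01  1.71 -0.01  1.    1.41]
```

```bash
python3 -m jog '[{"x":-9,"y":0,"z":-2,"ax":0,"ay":0,"az":-0.15,"grip":85},{"x":-9,"y":0,"z":-2,"ax":0,"ay":0,"az":-0.3,"grip":85},{"x":-9,"y":0,"z":-2,"ax":0,"ay":0,"az":-0.45,"grip":85},{"x":-9,"y":0,"z":-2,"ax":0,"ay":0,"az":-0.6,"grip":85},{"x":-9,"y":0,"z":-2,"ax":0,"ay":0,"az":-0.75,"grip":85}]';python3 -c "
from w import *
print(read_state()['qpos'].round(2))";
 python3 -m jog '[{"x":0,"y":0,"z":0,"ax":0,"ay":0,"az":-0.15,"grip":85},{"x":0,"y":0,"z":0,"ax":0,"ay":0,"az":-0.3,"grip":85},{"x":0,"y":0,"z":0,"ax":0,"ay":0,"az":-0.45,"grip":85},{"x":0,"y":0,"z":0,"ax":0,"ay":0,"az":-0.6,"grip":85},{"x":0,"y":0,"z":0,"ax":0,"ay":0,"az":-0.6,"grip":85}]'
python3 -c "
from w import *
delta([551,71,300],[-1.5708,0,1.59])
print(read_state()['qpos'].round(2))"
```

```text
clock: 3.15
eef_pos: [552.3, 70.1, 301.4]
tool_rot: [-1.576, -0.755, 1.599]
force: [-1.3, -0.8, -1.3]
width: 85.2
[ 0.42  0.58 -0.28  1.75 -0.66  1.1   2.15]
clock: 3.75
eef_pos: [550.4, 70.3, 294.5]
tool_rot: [-1.519, -1.351, 1.547]
force: [-0.2, -0.4, -0.7]
width: 84.9
t 3.85 pos [551.3  72.5 300.3] rpy [-1.566 -1.347  1.596] F [0.2 0.8 1. ] w 84.8
shift tool [-0.6 -1.4  0.3]
turn tool [-0.008  0.008  1.347]
[ 0.66  0.89 -0.45  1.74 -0.92  1.33  2.47]
```

```bash
python3 -m jog '[{"x":0,"y":0,"z":0,"ax":0,"ay":0,"az":0.15,"grip":85},{"x":0,"y":0,"z":0,"ax":0,"ay":0,"az":0.3,"grip":85},{"x":0,"y":0,"z":0,"ax":0,"ay":0,"az":0.45,"grip":85},{"x":0,"y":0,"z":0,"ax":0,"ay":0,"az":0.6,"grip":85},{"x":0,"y":0,"z":0,"ax":0,"ay":0,"az":0.75,"grip":85}]'
 python3 -m jog '[{"x":0,"y":0,"z":0,"ax":0,"ay":0,"az":0.15,"grip":85},{"x":0,"y":0,"z":0,"ax":0,"ay":0,"az":0.3,"grip":85},{"x":0,"y":0,"z":0,"ax":0,"ay":0,"az":0.45,"grip":85},{"x":0,"y":0,"z":0,"ax":0,"ay":0,"az":0.6,"grip":85},{"x":0,"y":0,"z":0,"ax":0,"ay":0,"az":0.6,"grip":85}]'
python3 -c "
from w import *
for i in range(6):get_image('top')
delta([551.5,71,184],[-1.5708,0,1.59])
print(read_state()['qpos'].round(2))"
```

```text
clock: 4.35
eef_pos: [552.3, 72.6, 305.8]
tool_rot: [-1.584, -0.59, 1.607]
force: [0.3, 0.8, -0.4]
width: 85.1
clock: 4.85
eef_pos: [551.3, 82.9, 306.0]
tool_rot: [-1.582, -0.003, 1.616]
force: [-1.1, 0.7, 1.2]
width: 85.2
t 5.25 pos [551.5  69.2 300.6] rpy [-1.571 -0.     1.594] F [0.7 0.8 1.1] w 85.0
shift tool [1.800e+00 1.166e+02 1.000e-01]
turn tool [0.001 0.004 0.   ]
[-0.19  0.43  0.02  1.71 -0.01  1.    1.43]
```

```bash
python3 -m jog '[{"x":2,"y":30,"z":0,"ax":0,"ay":0,"az":0,"grip":85},{"x":2,"y":55,"z":0,"ax":0,"ay":0,"az":0,"grip":85},{"x":2,"y":70,"z":0,"ax":0,"ay":0,"az":0,"grip":85},{"x":2,"y":80,"z":0,"ax":0,"ay":0,"az":0,"grip":85},{"x":2,"y":90,"z":0,"ax":0,"ay":0,"az":0,"grip":85}]'
 python3 -m jog '[{"x":0,"y":9,"z":0,"ax":0,"ay":0,"az":0,"grip":85},{"x":0,"y":18,"z":0,"ax":0,"ay":0,"az":0,"grip":85},{"x":0,"y":27,"z":0,"ax":0,"ay":0,"az":0,"grip":85},{"x":0,"y":27,"z":0,"ax":0,"ay":0,"az":0,"grip":85},{"x":0,"y":27,"z":0,"ax":0,"ay":0,"az":0,"grip":85}]'
python3 -c "
from w import *
import cv2
for n,a,b in(('scene',(100,220),(270,390)),('top',(145,260),(190,300))):
    im=get_image(n)['color'][a[0]:a[1],b[0]:b[1],::-1]
    cv2.imwrite('pics/%s2.png'%n,cv2.resize(im,None,fx=5,fy=5,interpolation=cv2.INTER_CUBIC))
delta([551.5,71,184],[-1.5708,0,1.59])
print(read_state()['qpos'].round(2))"
```

```text
clock: 5.75
eef_pos: [551.7, 72.1, 209.8]
tool_rot: [-1.571, -0.0, 1.596]
force: [0.6, 0.1, -0.3]
width: 84.8
clock: 6.25
eef_pos: [551.4, 73.1, 183.3]
tool_rot: [-1.571, -0.0, 1.598]
force: [0.3, -0.0, 0.1]
width: 85.1
t 6.45 pos [551.7  73.1 183.8] rpy [-1.572 -0.     1.598] F [0.7 0.2 0.4] w 85.0
shift tool [-2.1 -0.2  0.3]
turn tool [0.001 0.008 0.   ]
[-0.19  0.57  0.01  1.84 -0.01  0.73  1.43]
```

View pics/scene2.png

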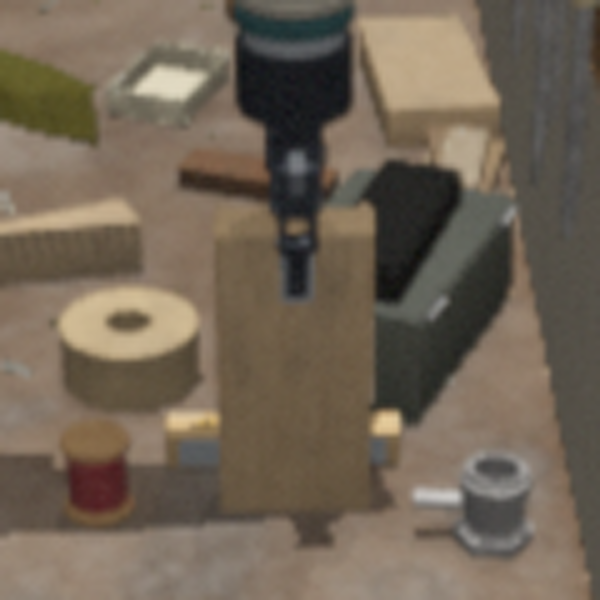

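View pics/top2.png

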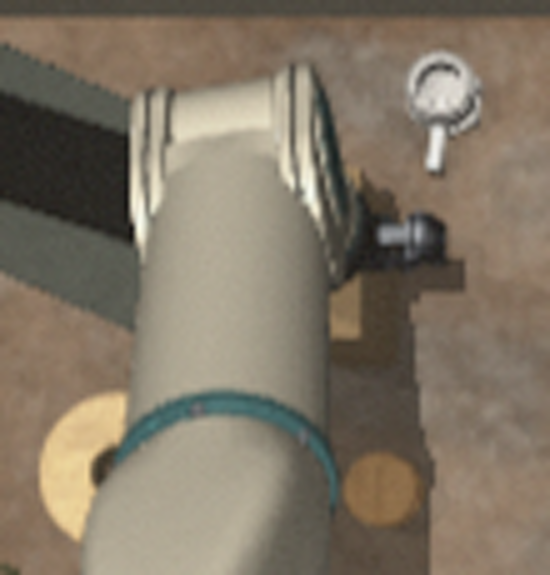

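```bash
python3 -m jog '[{"x":-2,"y":0,"z":0,"ax":0,"ay":0,"az":0,"grip":56},{"x":-2,"y":0,"z":0,"ax":0,"ay":0,"az":0,"grip":56},{"x":-2,"y":0,"z":0,"ax":0,"ay":0,"az":0,"grip":56},{"x":-2,"y":0,"z":0,"ax":0,"ay":0,"az":0,"grip":56},{"x":-2,"y":0,"z":0,"ax":0,"ay":0,"az":0,"grip":56}]'
python3 - <<'E'
from w import *
P=np.array([50.5,0]);
# tool pose vs phi, t centre offset: rear pad contact => 42-28=14 ; 
p0=None
for phi in np.arange(0,1.36,.075):
    u=np.array([-np.sin(phi),np.cos(phi)]);n=np.array([np.cos(phi),np.sin(phi)])
    q=P+184*u+14*n; print(round(phi,3),q.round(1))
delta([551.5,64.5,184])
print(read_state()["force"])
E
```

```text
clock: 6.95
eef_pos: [551.4, 71.1, 183.3]
tool_rot: [-1.571, -0.0, 1.598]
force: [1.0, -0.0, 0.8]
width: 55.8
0.0 [ 64.5 184. ]
0.075 [ 50.7 184.5]
0.15 [ 36.8 184. ]
0.225 [ 23.1 182.5]
0.3 [  9.5 179.9]
0.375 [ -3.9 176.3]
0.45 [-16.9 171.8]
0.525 [-29.6 166.2]
0.6 [-41.8 159.8]
0.675 [-53.6 152.4]
0.75 [-64.7 144.2]
0.825 [-75.2 135.1]
0.9 [-84.9 125.3]
0.975 [-93.9 114.8]
1.05 [-102.1  103.7]
1.125 [-109.5   92. ]
1.2 [-115.9   79.7]
1.275 [-121.4   67. ]
1.35 [-126.   54.]
t 7.05 pos [551.4  71.1 183.3] rpy [-1.571 -0.     1.598] F [ 0.2  0.1 -0.3] w 56.1
shift tool [-6.6 -0.7  0.1]
[ 0.22009305  0.12359451 -0.2840848 ]
```

```bash
python3 -m jog '[{"x":-3,"y":-0.5,"z":0,"ax":0,"ay":0,"az":0,"grip":56},{"x":-6.5,"y":-0.5,"z":0,"ax":0,"ay":0,"az":0,"grip":56},{"x":-11,"y":-0.7,"z":0,"ax":0,"ay":0,"az":-0.025,"grip":56},{"x":-15.8,"y":-1,"z":0,"ax":0,"ay":0,"az":-0.05,"grip":56},{"x":-15.8,"y":-1,"z":0,"ax":0,"ay":0,"az":-0.05,"grip":56}]'
python3 - <<'E'
from w import *
import cv2
im=get_image("scene")['color'][100:220,270:390,::-1]
cv2.imwrite('pics/s3.png',cv2.resize(im,None,fx=5,fy=5,interpolation=cv2.INTER_CUBIC))
delta([551.5,55.3,184.4])
E
```

```text
clock: 7.55
eef_pos: [551.9, 53.0, 184.3]
tool_rot: [-1.571, -0.049, 1.595]
force: [0.3, -0.0, -0.4]
width: 56.0
t 7.7 pos [551.9  55.3 184.3] rpy [-1.571 -0.05   1.598] F [ 0.5  0.3 -0.5] w 55.8
shift tool [ 0.  -0.1  0.4]
```

View pics/s3.png

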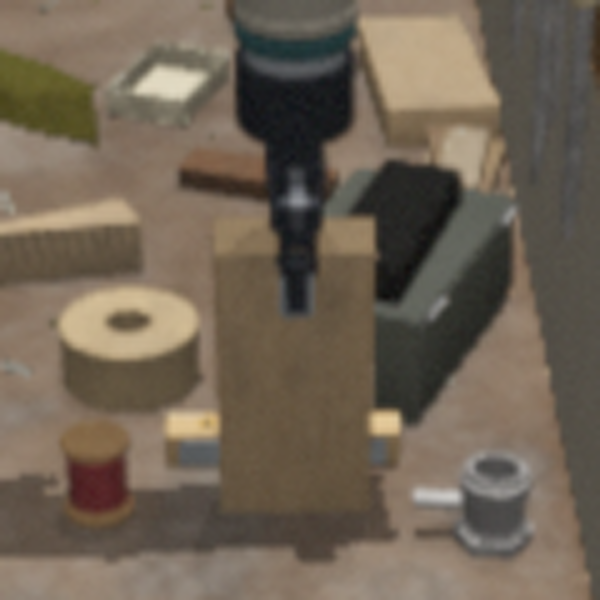

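```bash
python3 -m jog '[{"x":-7.4,"y":-0.5,"z":0,"ax":0,"ay":0,"az":-0.04,"grip":56},{"x":-14.7,"y":-0.5,"z":0,"ax":0,"ay":0,"az":-0.08,"grip":56},{"x":-22.1,"y":-0.3,"z":0,"ax":0,"ay":0,"az":-0.12,"grip":56},{"x":-29.5,"y":0.2,"z":0,"ax":0,"ay":0,"az":-0.16,"grip":56},{"x":-29.5,"y":0.2,"z":0,"ax":0,"ay":0,"az":-0.16,"grip":56}]'
python3 -m jog '[{"x":-7.4,"y":-0.5,"z":0,"ax":0,"ay":0,"az":-0.04,"grip":56},{"x":-14.7,"y":-0.5,"z":0,"ax":0,"ay":0,"az":-0.08,"grip":56},{"x":-22.1,"y":-0.3,"z":0,"ax":0,"ay":0,"az":-0.12,"grip":56},{"x":-29.5,"y":0.2,"z":0,"ax":0,"ay":0,"az":-0.16,"grip":56},{"x":-29.5,"y":0.2,"z":0,"ax":0,"ay":0,"az":-0.16,"grip":56}]'
cat > look.py <<'E'
from w import *
import cv2,sys
k=sys.argv[1]
im=get_image("scene")['color'][100:260,250:410,::-1]
im2=get_image("top")['color'][140:300,190:350,::-1]
cv2.imwrite(f'pics/l{k}.png',cv2.resize(np.hstack([im,im2]),None,fx=2.5,fy=2.5,interpolation=cv2.INTER_CUBIC))
s=read_state();phi=-s["tool_rot"][1]
u=np.array([-np.sin(phi),np.cos(phi)]);n=np.array([np.cos(phi),np.sin(phi)])
q=np.array([50.5,0])+184*u+14*n
delta([551.5,*q]);print("plan",q.round(1),"q",s["qpos"].round(2))
E
python3 look.py 4
```

```text
clock: 8.2
eef_pos: [552.7, 23.3, 182.1]
tool_rot: [-1.57, -0.209, 1.594]
force: [0.4, -1.4, -0.6]
width: 56.1
clock: 8.7
eef_pos: [553.4, -5.1, 175.2]
tool_rot: [-1.569, -0.368, 1.594]
force: [0.1, -0.6, -0.7]
width: 56.1
t 8.9 pos [553.5  -1.2 176.7] rpy [-1.571 -0.37   1.601] F [-0.1 -0.2  0.6] w 55.8
shift tool [-1.6 -0.5  2. ]
plan [ -2.9 176.6] q [ 0.34  0.64 -0.27  1.82 -0.3   0.77  1.94]
```

View pics/l4.png

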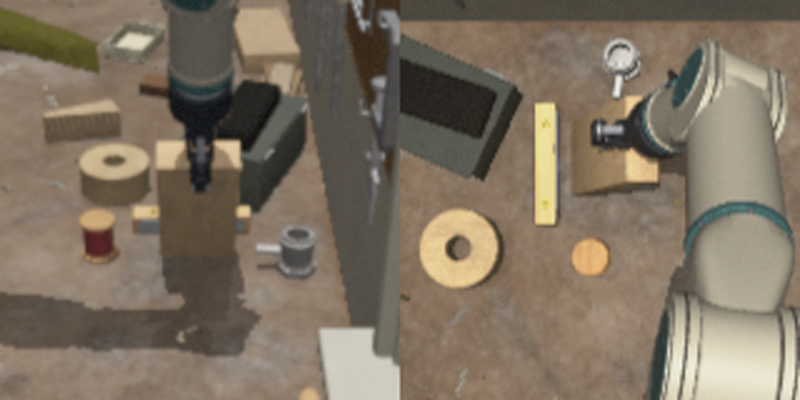

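```bash
python3 -m jog '[{"x":-8.4,"y":-0.5,"z":0.5,"ax":0,"ay":0,"az":-0.04,"grip":56},{"x":-15.7,"y":-0.5,"z":1,"ax":0,"ay":0,"az":-0.08,"grip":56},{"x":-23.1,"y":-0.3,"z":1.5,"ax":0,"ay":0,"az":-0.12,"grip":56},{"x":-30.5,"y":0.2,"z":2,"ax":0,"ay":0,"az":-0.16,"grip":56},{"x":-30.5,"y":0.2,"z":2,"ax":0,"ay":0,"az":-0.16,"grip":56}]'
python3 -m jog '[{"x":-7.4,"y":-0.5,"z":0,"ax":0,"ay":0,"az":-0.04,"grip":56},{"x":-14.7,"y":-0.5,"z":0,"ax":0,"ay":0,"az":-0.08,"grip":56},{"x":-22.1,"y":-0.3,"z":0,"ax":0,"ay":0,"az":-0.12,"grip":56},{"x":-29.5,"y":0.2,"z":0,"ax":0,"ay":0,"az":-0.16,"grip":56},{"x":-29.5,"y":0.2,"z":0,"ax":0,"ay":0,"az":-0.16,"grip":56}]'
python3 look.py 5
```

```text
clock: 9.4
eef_pos: [552.1, -33.1, 163.8]
tool_rot: [-1.569, -0.529, 1.595]
force: [-0.8, -2.5, -0.8]
width: 56.3
clock: 9.9
eef_pos: [552.5, -58.2, 148.3]
tool_rot: [-1.568, -0.689, 1.594]
force: [0.1, -1.7, -1.6]
width: 55.8
t 10.1 pos [553.1 -55.6 150.7] rpy [-1.572 -0.69   1.6  ] F [ 0.  -1.9 -0.9] w 56.2
shift tool [ 0.  -0.2  1.6]
plan [-55.8 150.9] q [ 0.66  0.83 -0.41  1.72 -0.42  0.94  2.23]
```

View pics/l5.png

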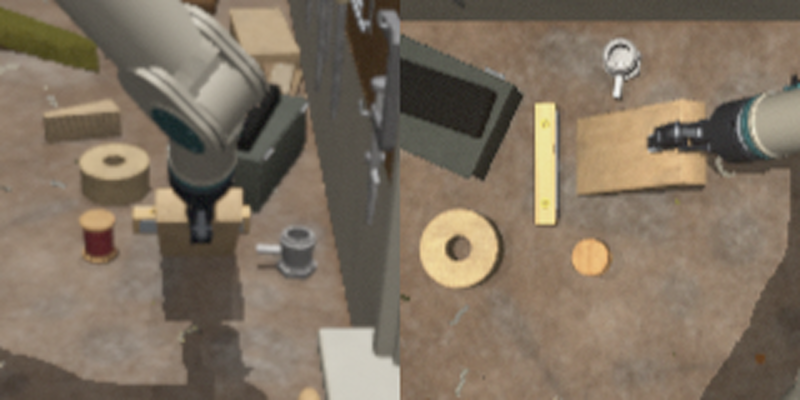

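```bash
python3 -m jog '[{"x":-7.4,"y":-0.5,"z":0.5,"ax":0,"ay":0,"az":-0.04,"grip":56},{"x":-14.7,"y":-0.5,"z":1,"ax":0,"ay":0,"az":-0.08,"grip":56},{"x":-22.1,"y":-0.3,"z":1.5,"ax":0,"ay":0,"az":-0.12,"grip":56},{"x":-29.5,"y":0.2,"z":1.5,"ax":0,"ay":0,"az":-0.16,"grip":56},{"x":-29.5,"y":0.2,"z":1.5,"ax":0,"ay":0,"az":-0.16,"grip":56}]'
python3 -m jog '[{"x":-7.4,"y":-0.5,"z":0,"ax":0,"ay":0,"az":-0.04,"grip":56},{"x":-14.7,"y":-0.5,"z":0,"ax":0,"ay":0,"az":-0.08,"grip":56},{"x":-22.1,"y":-0.3,"z":0,"ax":0,"ay":0,"az":-0.12,"grip":56},{"x":-29.5,"y":0.2,"z":0,"ax":0,"ay":0,"az":-0.16,"grip":56},{"x":-29.5,"y":0.2,"z":0,"ax":0,"ay":0,"az":-0.16,"grip":56}]'
python3 look.py 6
```

```text
clock: 10.6
eef_pos: [551.3, -81.9, 128.4]
tool_rot: [-1.567, -0.851, 1.591]
force: [-0.4, -2.7, -1.4]
width: 55.4
clock: 11.1
eef_pos: [551.8, -99.8, 106.6]
tool_rot: [-1.566, -1.01, 1.592]
force: [-0.4, -1.2, -2.4]
width: 56.0
t 11.3 pos [552.9 -98.  109.8] rpy [-1.573 -1.009  1.601] F [-0.2 -0.9 -1.6] w 55.8
shift tool [0.1 0.2 1.4]
plan [-97.8 109.8] q [ 0.82  1.09 -0.48  1.55 -0.46  1.16  2.39]
```

View pics/l6.png

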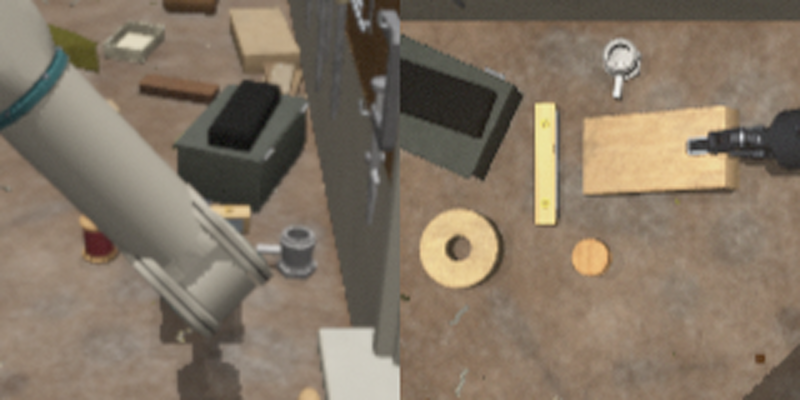

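```bash
python3 -m jog '[{"x":-7.4,"y":-0.5,"z":0.5,"ax":0,"ay":0,"az":-0.04,"grip":56},{"x":-14.7,"y":-0.5,"z":1,"ax":0,"ay":0,"az":-0.08,"grip":56},{"x":-22.1,"y":-0.3,"z":1.5,"ax":0,"ay":0,"az":-0.12,"grip":56},{"x":-29.5,"y":0.2,"z":1.5,"ax":0,"ay":0,"az":-0.16,"grip":56},{"x":-29.5,"y":0.2,"z":1.5,"ax":0,"ay":0,"az":-0.16,"grip":56}]'
python3 -m jog '[{"x":-4,"y":-0.2,"z":0,"ax":0,"ay":0,"az":-0.02,"grip":56},{"x":-7.4,"y":-0.5,"z":0,"ax":0,"ay":0,"az":-0.04,"grip":56},{"x":-11,"y":-0.5,"z":0,"ax":0,"ay":0,"az":-0.06,"grip":56},{"x":-14.7,"y":-0.5,"z":0,"ax":0,"ay":0,"az":-0.08,"grip":56},{"x":-14.7,"y":-0.5,"z":0,"ax":0,"ay":0,"az":-0.08,"grip":56}]'
python3 look.py 7
```

```text
clock: 11.8
eef_pos: [550.9, -114.6, 82.1]
tool_rot: [-1.566, -1.169, 1.593]
force: [-0.4, -1.4, -2.9]
width: 55.7
clock: 12.3
eef_pos: [551.1, -120.7, 68.9]
tool_rot: [-1.565, -1.251, 1.592]
force: [-0.2, 0.1, -3.4]
width: 56.1
t 12.5 pos [ 551.7 -120.3   70.7] rpy [-1.572 -1.25   1.599] F [-0.1  1.9 -3.3] w 55.6
shift tool [0.7 0.3 0.2]
plan [-119.7   71.3] q [ 0.89  1.31 -0.51  1.38 -0.48  1.35  2.44]
```

View pics/l7.png

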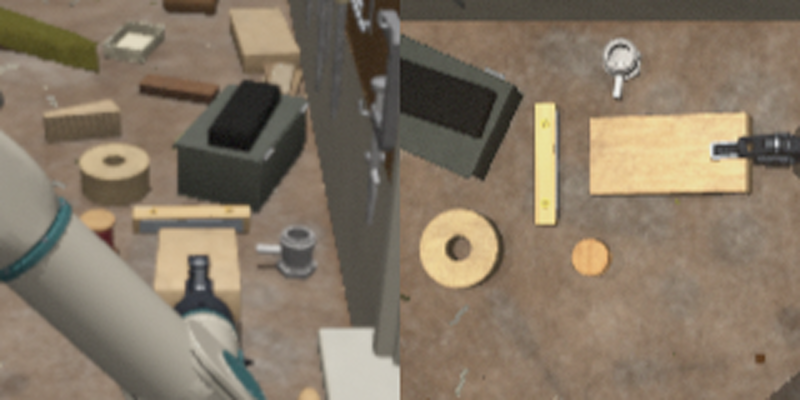

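```bash
python3 -m jog '[{"x":-4.7,"y":1.6,"z":0,"ax":0,"ay":0,"az":0,"grip":56},{"x":-9.5,"y":3.2,"z":0,"ax":0,"ay":0,"az":0,"grip":56},{"x":-14.2,"y":4.7,"z":0,"ax":0,"ay":0,"az":0,"grip":56},{"x":-19,"y":6.3,"z":0,"ax":0,"ay":0,"az":0,"grip":56},{"x":-19,"y":6.3,"z":0,"ax":0,"ay":0,"az":0,"grip":56}]'
python3 look.py 8
```

```text
clock: 13.0
eef_pos: [551.2, -120.6, 49.2]
tool_rot: [-1.567, -1.25, 1.594]
force: [-0.3, -2.5, -2.9]
width: 55.9
t 13.2 pos [ 551.6 -120.3   50.5] rpy [-1.571 -1.25   1.598] F [ 0.9 -1.7 -2.8] w 55.9
shift tool [19.8 -6.   0.1]
plan [-119.7   71.2] q [ 0.89  1.34 -0.51  1.37 -0.47  1.34  2.46]
```

View pics/l8.png

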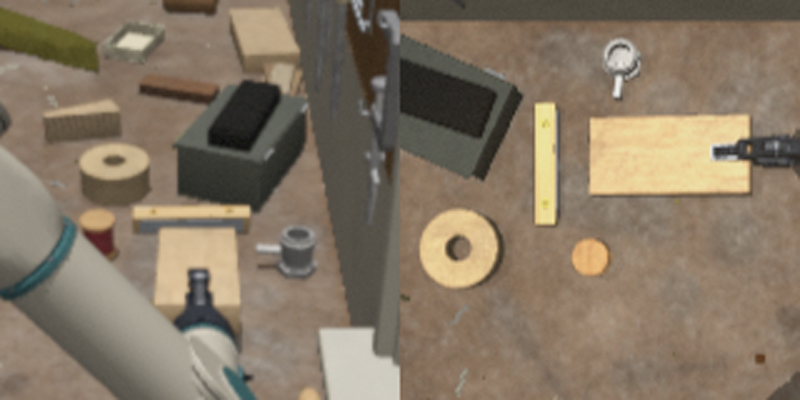

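```bash
python3 -m jog '[{"x":-2.3,"y":-4.5,"z":0,"ax":0,"ay":0,"az":0,"grip":56},{"x":-4.6,"y":-9,"z":0,"ax":0,"ay":0,"az":0,"grip":56},{"x":-6.9,"y":-13.5,"z":0,"ax":0,"ay":0,"az":0,"grip":56},{"x":-9.1,"y":-18,"z":0,"ax":0,"ay":0,"az":0,"grip":56},{"x":-9.1,"y":-18,"z":0,"ax":0,"ay":0,"az":0,"grip":56}]'
python3 look.py 9
```

```text
clock: 13.7
eef_pos: [552.3, -141.7, 46.8]
tool_rot: [-1.57, -1.249, 1.596]
force: [0.3, -2.0, -2.9]
width: 55.9
t 13.9 pos [ 552.3 -141.    47.2] rpy [-1.571 -1.249  1.598] F [-0.1 -2.4 -1.9] w 55.6
shift tool [29.7 12.6  0.2]
plan [-119.6   71.5] q [ 0.9   1.35 -0.49  1.32 -0.46  1.39  2.45]
```

View pics/l9.png

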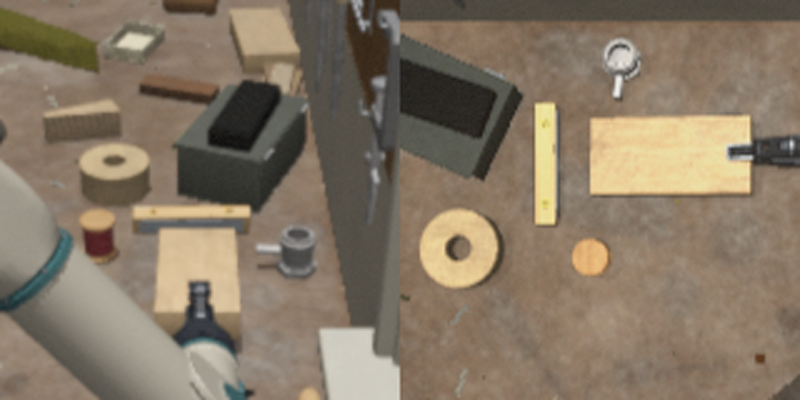

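```bash
python3 -m jog '[{"x":-2,"y":-4,"z":0,"ax":0,"ay":0,"az":0,"grip":56},{"x":-4,"y":-8,"z":0,"ax":0,"ay":0,"az":0,"grip":56},{"x":-5.5,"y":-11.5,"z":0,"ax":0,"ay":0,"az":0,"grip":56},{"x":-7.3,"y":-15.5,"z":0,"ax":0,"ay":0,"az":0,"grip":56},{"x":-7.3,"y":-15.5,"z":0,"ax":0,"ay":0,"az":0,"grip":56}]'
python3 -m jog '[{"x":-1,"y":0.3,"z":0,"ax":0,"ay":0,"az":0,"grip":56},{"x":-2,"y":0.6,"z":0,"ax":0,"ay":0,"az":0,"grip":56},{"x":-2,"y":0.6,"z":0,"ax":0,"ay":0,"az":0,"grip":56}]'
python3 look.py 10
```

```text
clock: 14.4
eef_pos: [552.7, -158.3, 44.8]
tool_rot: [-1.57, -1.249, 1.597]
force: [0.8, -1.7, -3.3]
width: 56.0
clock: 14.7
eef_pos: [552.9, -158.1, 43.8]
tool_rot: [-1.573, -1.25, 1.6]
force: [-0.4, -3.6, 1.8]
width: 55.9
t 14.9 pos [ 552.9 -157.7   43.7] rpy [-1.573 -1.25   1.6  ] F [ 0.3 -4.2  2.2] w 56.0
shift tool [38.2 27.4  0.4]
plan [-119.7   71.3] q [ 0.9   1.36 -0.49  1.28 -0.45  1.42  2.45]
```

View pics/l10.png

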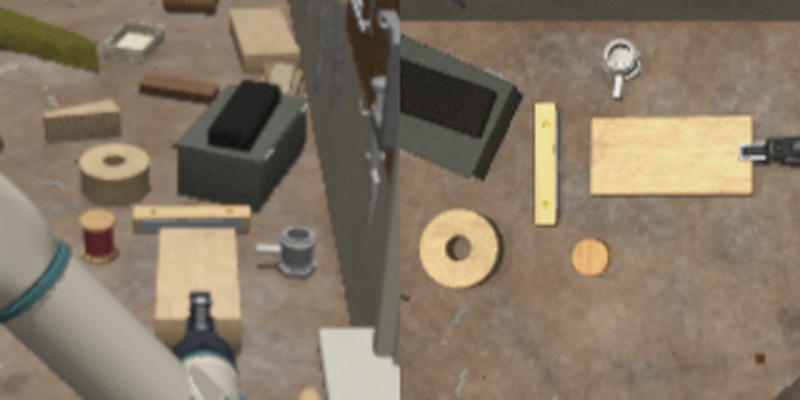

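```bash
python3 -m jog '[{"x":0,"y":-3,"z":0,"ax":0,"ay":0,"az":0,"grip":56},{"x":-1,"y":-6,"z":0,"ax":0,"ay":0,"az":0,"grip":56},{"x":-2.5,"y":-11,"z":0,"ax":0,"ay":0,"az":0,"grip":56},{"x":-6,"y":-22,"z":0,"ax":0,"ay":0,"az":0,"grip":56},{"x":-8.5,"y":-32,"z":0,"ax":0,"ay":0,"az":0,"grip":56}]'
python3 look.py 11
```

```text
clock: 15.4
eef_pos: [553.5, -191.5, 45.2]
tool_rot: [-1.57, -1.25, 1.597]
force: [-0.0, -0.1, 0.5]
width: 56.2
t 15.6 pos [ 553.5 -190.9   45.2] rpy [-1.571 -1.25   1.598] F [1.6 0.8 1.4] w 55.9
shift tool [47.3 59.4  0.2]
plan [-119.7   71.3] q [ 0.92  1.38 -0.48  1.19 -0.43  1.5   2.43]
```

View pics/l11.png

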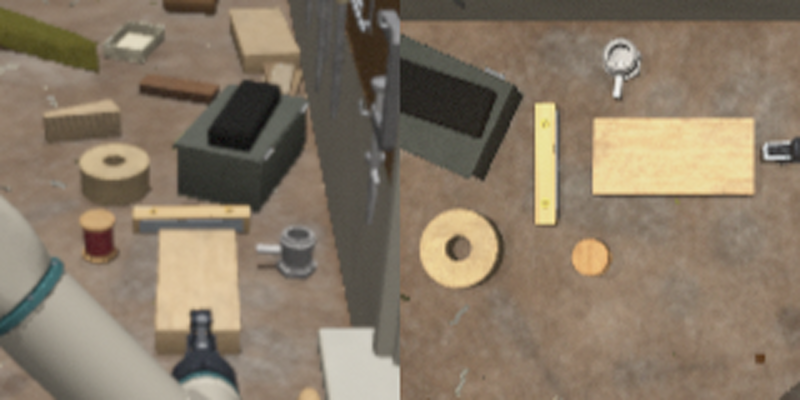

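```bash
python3 -m jog '[{"x":10,"y":-20,"z":0,"ax":0,"ay":0,"az":0,"grip":65},{"x":45,"y":-45,"z":0,"ax":0,"ay":0,"az":0,"grip":65},{"x":80,"y":-55,"z":0,"ax":0,"ay":0,"az":0.1,"grip":65},{"x":100,"y":-60,"z":0,"ax":0,"ay":0,"az":0.25,"grip":65},{"x":100,"y":-60,"z":0,"ax":0,"ay":0,"az":0.4,"grip":65}]'
 python3 -m jog '[{"x":0,"y":0,"z":0,"ax":0,"ay":0,"az":0.13,"grip":65},{"x":0,"y":0,"z":0,"ax":0,"ay":0,"az":0.27,"grip":65},{"x":0,"y":0,"z":0,"ax":0,"ay":0,"az":0.4,"grip":65},{"x":0,"y":0,"z":0,"ax":0,"ay":0,"az":0.55,"grip":65},{"x":0,"y":0,"z":0,"ax":0,"ay":0,"az":0.7,"grip":65}]'
python3 - <<'E'
from w import *
for i in range(4):get_image("top")
delta([553,-215,100],[-1.5708,0,1.59])
E
python3 look.py 12
```

```text
clock: 16.1
eef_pos: [555.7, -216.6, 162.3]
tool_rot: [-1.579, -0.843, 1.603]
force: [0.6, 1.3, 0.3]
width: 65.2
clock: 16.6
eef_pos: [554.4, -215.8, 160.2]
tool_rot: [-1.573, -0.145, 1.598]
force: [0.7, 0.3, -1.8]
width: 64.9
t 16.9 pos [ 553.7 -217.   158.6] rpy [-1.57  -0.151  1.596] F [ 0.6 -0.9 -0.4] w 65.2
shift tool [-6.9 58.3  0.5]
turn tool [-0.002  0.006  0.151]
t 17.1 pos [ 553.5 -217.6  158.3] rpy [-1.57  -0.151  1.595] F [ 0.2  0.  -0.1] w 65.0
shift tool [255.3  12.8  -4. ]
plan [ 36.7 184. ] q [ 0.5   0.69 -0.15  1.7  -0.06  0.83  2.01]
```

View pics/l12.png

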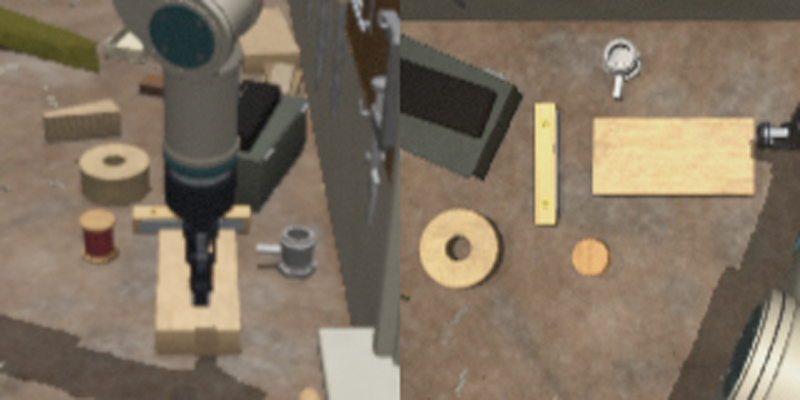

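Now straighten the tool, then yaw it a quarter turn (away from the block).

```bash
python3 -m jog '[{"x":0,"y":0,"z":0,"ax":0,"ay":0,"az":0.15,"grip":65},{"x":0,"y":0,"z":0,"ax":0,"ay":0,"az":0.15,"grip":65}]'
 python3 -m jog '[{"x":0,"y":0,"z":0,"ax":0,"ay":0.15,"az":0,"grip":65},{"x":0,"y":0,"z":0,"ax":0,"ay":0.3,"az":0,"grip":65},{"x":0,"y":0,"z":0,"ax":0,"ay":0.45,"az":0,"grip":65},{"x":0,"y":0,"z":0,"ax":0,"ay":0.6,"az":0,"grip":65},{"x":0,"y":0,"z":0,"ax":0,"ay":0.75,"az":0,"grip":65}]'
 python3 -m jog '[{"x":0,"y":0,"z":0,"ax":0,"ay":0.15,"az":0,"grip":65},{"x":0,"y":0,"z":0,"ax":0,"ay":0.3,"az":0,"grip":65},{"x":0,"y":0,"z":0,"ax":0,"ay":0.45,"az":0,"grip":65},{"x":0,"y":0,"z":0,"ax":0,"ay":0.6,"az":0,"grip":65},{"x":0,"y":0,"z":0,"ax":0,"ay":0.75,"az":0,"grip":65}]'
python3 - <<'E'
from w import *
import cv2
for i in range(5):get_image("top")
im=get_image("top")['color'][145:260,190:350,::-1]
cv2.imwrite('pics/t13.png',cv2.resize(im,None,fx=5,fy=5,interpolation=cv2.INTER_CUBIC))
delta([553,-215,20],[-1.5708,0,0.015])
print(read_state()["qpos"].round(2))
E
```

```text
clock: 17.3
eef_pos: [555.5, -210.1, 158.9]
tool_rot: [-1.571, -0.002, 1.605]
force: [1.4, 1.7, -0.2]
width: 64.8
clock: 17.8
eef_pos: [554.0, -216.3, 158.6]
tool_rot: [-1.569, -0.001, 0.841]
force: [-0.1, -0.0, -0.0]
width: 65.1
clock: 18.3
eef_pos: [554.1, -216.2, 158.6]
tool_rot: [-1.569, 0.0, 0.091]
force: [1.1, -0.9, -0.5]
width: 65.1
t 18.7 pos [ 554.2 -216.1  159. ] rpy [-1.57  -0.     0.099] F [-0.6  0.3  0. ] w 65.1
shift tool [ -1.1 139.    1.1]
turn tool [-0.001  0.084  0.   ]
[ 0.09  0.68  0.38  1.76 -0.34  0.76  0.74]
```

View pics/t13.png

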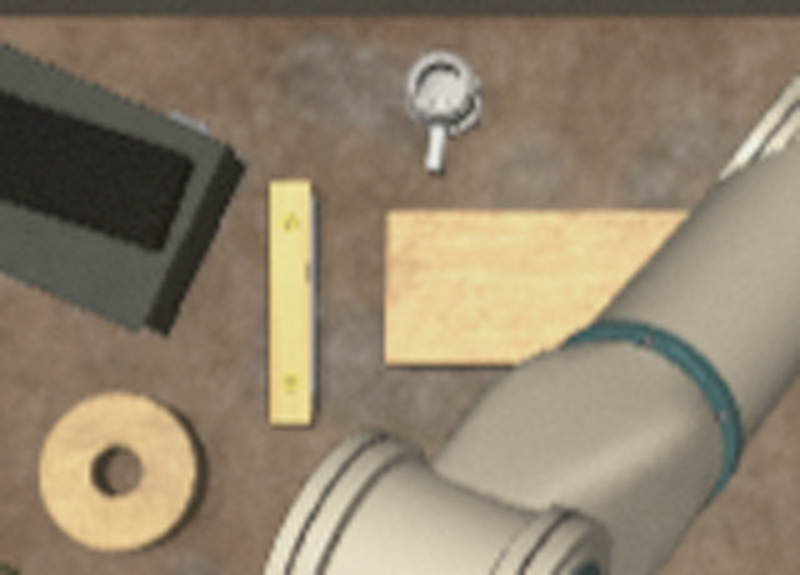

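```bash
python3 - <<'E'
from h import *
B=lambda x,y,z:ray("top",190+x/5-.4,145+y/5-.4,z)
print(B(385,209,42),B(385,365,42),B(314,181,30),B(314,424,30))
D=lambda x,y,z:ray("top",190+(x-400)/2.5-.3,140+y/2.5-.3,z)
print(D(754,118,42),D(754,194,42),D(593,118,42),D(593,194,42))
E
python3 -m jog '[{"x":-1,"y":40,"z":0,"ax":0,"ay":0.08,"az":0,"grip":65},{"x":-1,"y":80,"z":0,"ax":0,"ay":0.08,"az":0,"grip":65},{"x":-1,"y":115,"z":0,"ax":0,"ay":0.08,"az":0,"grip":65},{"x":-1,"y":138,"z":0,"ax":0,"ay":0.08,"az":0,"grip":65},{"x":-1,"y":138,"z":0,"ax":0,"ay":0.08,"az":0,"grip":65}]'
python3 look.py 14
```

```text
[605.   55.4  42. ] [497.9  54.1  42. ] [626.4 106.   30. ] [458.6 103.5  30. ]
[ 603.1 -165.9   42. ] [ 498.9 -165.5   42. ] [603.3  54.3  42. ] [499.   53.1  42. ]
clock: 19.3
eef_pos: [550.9, -214.9, 18.0]
tool_rot: [-1.568, 0.006, 0.018]
force: [-0.9, 0.6, 0.4]
width: 65.1
t 19.5 pos [ 554.4 -216.6   22.6] rpy [-1.572 -0.003  0.018] F [ 0.  -0.1  0.3] w 65.0
shift tool [   2.6 -161.7  280.5]
plan [ 64. 184.] q [ 0.15  0.88  0.28  1.83 -0.46  0.5   0.76]
```

View pics/l14.png

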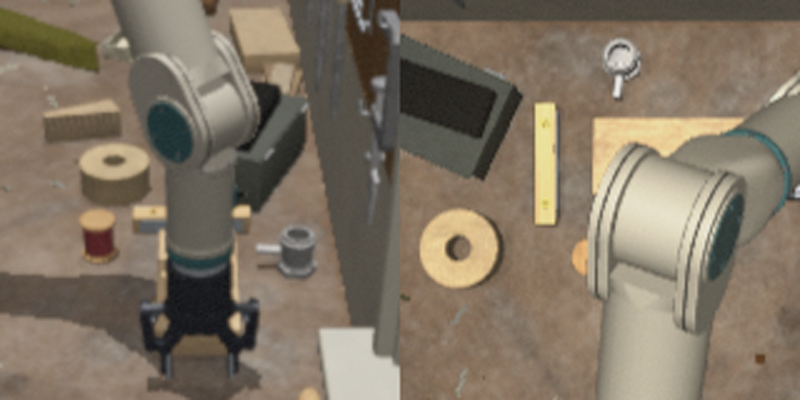

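```bash
python3 -m jog '[{"x":-1,"y":4,"z":12,"ax":0,"ay":0,"az":0,"grip":65},{"x":-1,"y":4,"z":24,"ax":0,"ay":0,"az":0,"grip":65},{"x":-1,"y":4,"z":36,"ax":0,"ay":0,"az":0,"grip":65},{"x":-1,"y":4,"z":42,"ax":0,"ay":0,"az":0,"grip":65},{"x":-1,"y":4,"z":48,"ax":0,"ay":0,"az":0,"grip":65}]'
python3 -m jog '[{"x":0,"y":0,"z":5,"ax":0,"ay":0,"az":0,"grip":65},{"x":0,"y":0,"z":10,"ax":0,"ay":0,"az":0,"grip":65},{"x":0,"y":0,"z":15,"ax":0,"ay":0,"az":0,"grip":65},{"x":0,"y":0,"z":20,"ax":0,"ay":0,"az":0,"grip":65},{"x":0,"y":0,"z":20,"ax":0,"ay":0,"az":0,"grip":65}]'
python3 look.py 15
```

```text
clock: 20.0
eef_pos: [551.9, -168.2, 17.3]
tool_rot: [-1.573, -0.001, 0.018]
force: [0.7, -3.5, -1.4]
width: 65.1
clock: 20.5
eef_pos: [551.2, -147.4, 17.3]
tool_rot: [-1.57, -0.0, 0.018]
force: [1.7, -2.6, 1.9]
width: 65.0
t 20.7 pos [ 551.1 -147.4   17. ] rpy [-1.57   0.     0.018] F [ 0.8 -2.5  0.5] w 65.2
shift tool [   4.3 -166.8  212. ]
plan [ 64.5 184. ] q [ 0.04  0.87  0.27  1.89 -0.5   0.45  0.69]
```

View pics/l15.png

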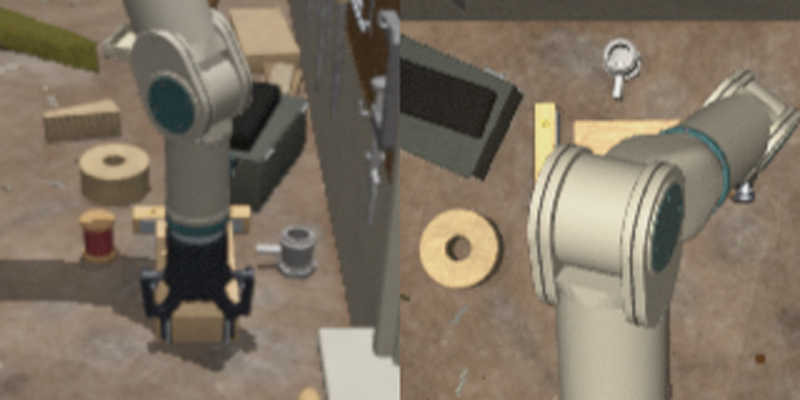

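```bash
python3 -m jog '[{"x":0,"y":0,"z":4,"ax":0,"ay":0,"az":0,"grip":65},{"x":0,"y":0,"z":8,"ax":0,"ay":0,"az":0,"grip":65},{"x":0,"y":0,"z":12,"ax":0,"ay":0,"az":0,"grip":65},{"x":0,"y":0,"z":16,"ax":0,"ay":0,"az":0,"grip":65},{"x":0,"y":0,"z":18,"ax":0,"ay":0,"az":0,"grip":65}]'
python3 -m jog '[{"x":0,"y":0,"z":1,"ax":0,"ay":0,"az":0,"grip":65},{"x":0,"y":0,"z":2,"ax":0,"ay":0,"az":0,"grip":65},{"x":0,"y":0,"z":3,"ax":0,"ay":0,"az":0,"grip":65},{"x":0,"y":0,"z":3,"ax":0,"ay":0,"az":0,"grip":65}]'
python3 look.py 16
```

```text
clock: 21.2
eef_pos: [550.6, -129.3, 17.0]
tool_rot: [-1.57, 0.0, 0.019]
force: [-0.1, -5.4, 1.1]
width: 65.4
clock: 21.6
eef_pos: [550.5, -126.8, 17.0]
tool_rot: [-1.57, 0.0, 0.018]
force: [-0.6, -4.0, 0.2]
width: 64.9
t 21.8 pos [ 550.5 -126.8   17. ] rpy [-1.57   0.     0.018] F [ 0.5 -2.6  0.3] w 64.8
shift tool [   4.4 -166.9  191.4]
plan [ 64.6 184. ] q [ 0.    0.86  0.27  1.91 -0.51  0.44  0.67]
```

View pics/l16.png

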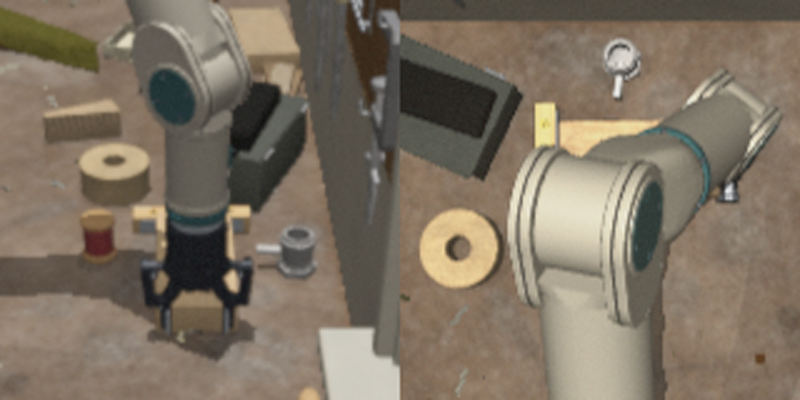

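```bash
python3 -m jog '[{"x":0,"y":0,"z":1,"ax":0,"ay":0,"az":0,"grip":65},{"x":0,"y":0,"z":2,"ax":0,"ay":0,"az":0,"grip":65},{"x":0,"y":0,"z":2,"ax":0,"ay":0,"az":0,"grip":65}]'
python3 -m jog '[{"x":0,"y":0,"z":1,"ax":0,"ay":0,"az":0,"grip":65},{"x":0,"y":0,"z":2,"ax":0,"ay":0,"az":0,"grip":65},{"x":0,"y":0,"z":2,"ax":0,"ay":0,"az":0,"grip":65}]'
```

```text
clock: 22.1
eef_pos: [550.5, -124.8, 17.0]
tool_rot: [-1.571, 0.0, 0.018]
force: [0.8, -3.1, 0.2]
width: 64.9
clock: 22.4
eef_pos: [550.5, -122.6, 17.0]
tool_rot: [-1.57, 0.0, 0.018]
force: [-0.5, -2.3, -1.1]
width: 64.9
```

```bash
python3 -m jog '[{"x":0,"y":0,"z":1,"ax":0,"ay":0,"az":0,"grip":65},{"x":0,"y":0,"z":2,"ax":0,"ay":0,"az":0,"grip":65},{"x":0,"y":0,"z":2,"ax":0,"ay":0,"az":0,"grip":65}]'
python3 look.py 17
```

```text
clock: 22.7
eef_pos: [550.5, -122.3, 17.0]
tool_rot: [-1.573, -0.0, 0.018]
force: [0.5, -5.9, -1.1]
width: 64.9
t 22.9 pos [ 550.5 -122.2   17. ] rpy [-1.573 -0.     0.018] F [ 0.3 -6.4 -1.1] w 65.0
shift tool [   4.3 -167.3  186.3]
plan [ 64.4 184. ] q [-0.01  0.86  0.28  1.91 -0.51  0.43  0.66]
```

View pics/l17.png

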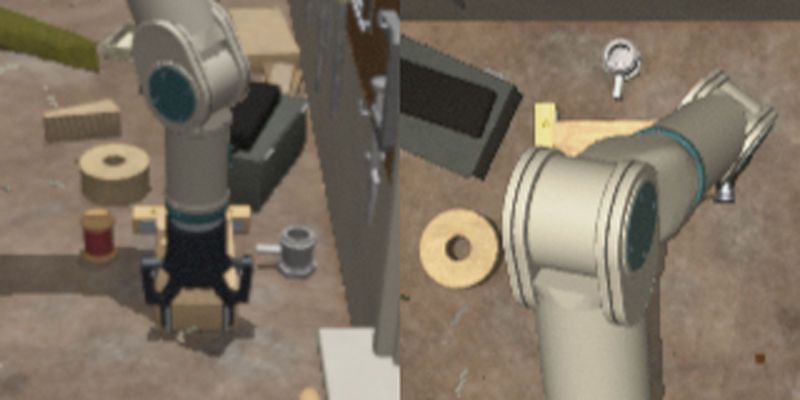

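```bash
python3 -m jog '[{"x":0,"y":0,"z":1,"ax":0,"ay":0,"az":0,"grip":65},{"x":0,"y":0,"z":2,"ax":0,"ay":0,"az":0,"grip":65},{"x":0,"y":0,"z":3,"ax":0,"ay":0,"az":0,"grip":65},{"x":0,"y":0,"z":3,"ax":0,"ay":0,"az":0,"grip":65}]'
python3 -m jog '[{"x":0,"y":0,"z":-5,"ax":0,"ay":0,"az":0,"grip":65},{"x":0,"y":0,"z":-15,"ax":0,"ay":0,"az":0,"grip":65},{"x":0,"y":0,"z":-30,"ax":0,"ay":0,"az":0,"grip":65},{"x":0,"y":-20,"z":-60,"ax":0,"ay":0,"az":0,"grip":65},{"x":0,"y":-60,"z":-90,"ax":0,"ay":0,"az":0,"grip":65}]'
python3 -m jog '[{"x":0,"y":-40,"z":-30,"ax":0,"ay":0,"az":0,"grip":65},{"x":0,"y":-80,"z":-60,"ax":0,"ay":0,"az":0,"grip":65},{"x":0,"y":-120,"z":-90,"ax":0,"ay":0,"az":0,"grip":65},{"x":0,"y":-150,"z":-130,"ax":0,"ay":0,"az":0,"grip":65},{"x":0,"y":-150,"z":-180,"ax":0,"ay":0,"az":0,"grip":65}]'
python3 look.py 18
```

```text
clock: 23.3
eef_pos: [550.5, -122.3, 17.2]
tool_rot: [-1.577, -0.001, 0.017]
force: [0.1, -11.4, -2.0]
width: 65.3
clock: 23.8
eef_pos: [550.1, -207.9, 75.3]
tool_rot: [-1.568, 0.006, 0.019]
force: [1.3, -0.8, 0.3]
width: 65.0
clock: 24.3
eef_pos: [557.9, -390.0, 232.9]
tool_rot: [-1.574, -0.008, 0.021]
force: [1.1, 0.0, 0.3]
width: 64.9
t 24.5 pos [ 553.8 -390.1  226.8] rpy [-1.57e+00  1.00e-03  1.40e-02] F [ 0.9  0.2 -0.6] w 65.3
shift tool [  4.3  42.9 454.7]
plan [ 64.6 184. ] q [ 0.34  0.72  0.42  1.46 -0.32  1.04  0.85]
```

View pics/l18.png

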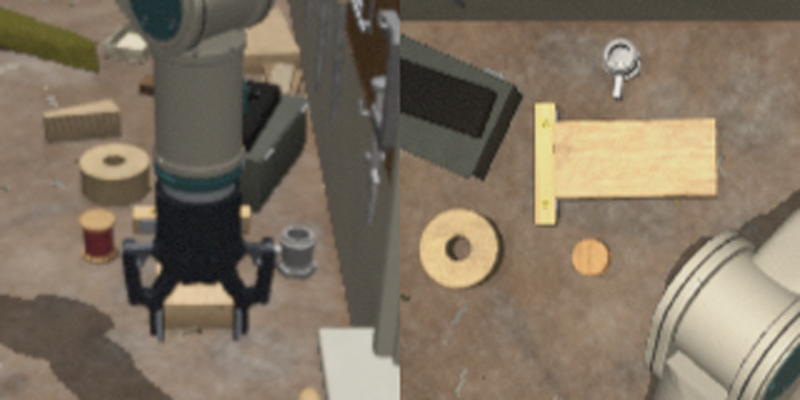

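Run:
```python
from h import *
import cv2
im=get_image("top")['color'][:,:,::-1].copy();cv2.imwrite("pics/top19.png",im)
a=cv2.imread("pics/top0.png")
cv2.imwrite('pics/t19.png',cv2.resize(im[160:250,225:345],None,fx=6,fy=6,interpolation=cv2.INTER_CUBIC))
d=cv2.absdiff(a,im).max(2)
for n,(u,v) in dict(union=(279,163),red=(266,243),roll=(213,239),green=(396,236),glue=(419,210),button=(430,261)).items():
    t=a[v-14:v+14,u-14:u+14]; r=cv2.matchTemplate(im[v-22:v+22,u-22:u+22],t,cv2.TM_CCOEFF_NORMED);_,m,_,l=cv2.minMaxLoc(r);print(n,l[0]-8,l[1]-8,round(m,2))
```

```text
union 0 0 1.0
red 0 0 1.0
roll 0 0 1.0
green 6 8 0.28
glue 0 0 -0.0
button 0 0 0.99
```

View pics/t19.png

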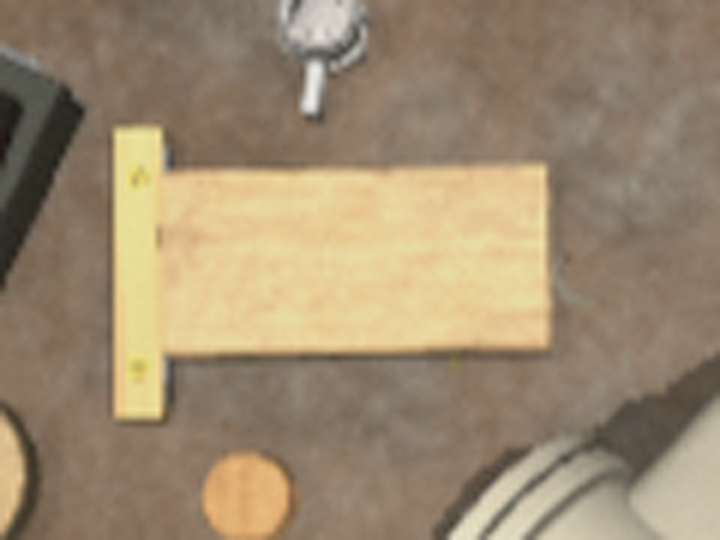

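Run:
```python
from h import *
import cv2
print(ray("top",419,210,72),ray("top",396,236,55))
cv2.imwrite("pics/sc20.png",get_image("scene")['color'][:,:,::-1])
B=lambda x,y,z:ray("top",225+x/6-.4,160+y/6-.4,z)
p=[B(*q,42) for q in((162,172),(163,355),(546,164),(549,348))];print(p)
print("stop",B(164,127,30),B(164,419,30))
```

```text
[ 520.7 -456.6   72. ] [ 435.  -381.3   55. ]
[array([598.6, 106.7,  42. ]), array([494. , 104.5,  42. ]), array([ 603.1, -112.3,   42. ]), array([ 497.9, -114. ,   42. ])]
stop [626.6 107.6  30. ] [458.5 105.1  30. ]
```

View pics/sc20.png

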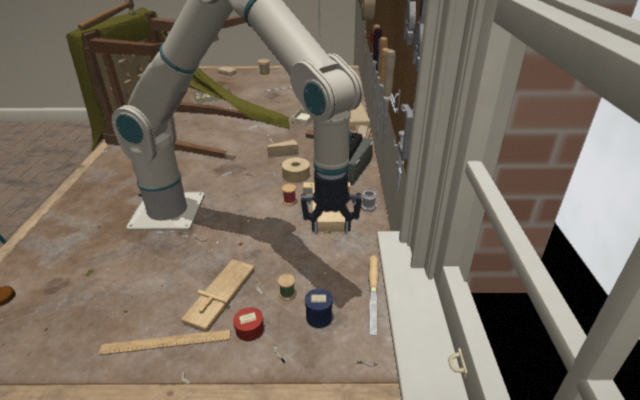

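```bash
python3 -c "
from cell import *
print(finish_job())"
```

```text
the job is handed in; nothing more can be done
None
```

I tipped the block over and let it down flat on the bench. It now lies with its foot end pushed up square against the stop, and the job is handed in at about 25 s of the 72 s; `finish_job()` reports no verdict.

**What I did:**
- I straddled the block's top with loose fingers set 56 mm apart, never gripping it, and turned the hand with the block about its foot edge until the hand was tilted about 72°.
- I lowered the supporting finger until it touched the bench, then slid it out. The far end dropped the last 18 mm or so, by my estimate. I did not measure the turning speed in that drop; I estimated at most about 3.3 rad/s against the 5 rad/s limit.
- I pushed the far end with both fingers until the block stopped against the batten (force rose to 11 N with no further movement), then backed the arm clear.

**Last checks, from the top view:**

| Check | Measured | Allowed |
|---|---|---|
| Foot end to stop face | about 1 mm | −4 to 8 mm |
| Foot end off the stop's middle | about 4 mm | 50 mm |
| Angle to square | about 0.005 rad | 0.08 rad |

- **Other things on the bench:** the union, red spool, webbing roll and button tin had not moved in the top view.
- **Failed check:** the arm blocked the top view of the green spool and the glue tin. In the scene view both appear where they started.
- **Disagreement:** at the start, the scene camera put points at bench level about 10 mm off from the top view, so I used the top view.

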